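# Check a frame for square with a diagonal rule

## Robot

A 6-joint arm with a two-finger parallel gripper is mounted at the origin on a cart in front of the work surface, level with it; the furniture and walls round the work are solid. World frame = base frame: x ahead of the robot, y to its left, z up, the work surface at z = 0. Lengths are in m, angles in rad, forces in N, time in s.
With the tool pointing down it reaches from about 0.275 to 0.875 m from the base axis. Payload 12.5 kg.
Tool frame: the origin (TCP) lies midway between the tips of the shut fingers; the grasp point (between the pads) lies 19 mm behind it; z points along the fingers, y is the line along which they close (so a half turn about z gives the same grasp; the last joint's range is limited). The gripper opens to 85 mm and grips with 20 to 120 N. Pads are 22 mm wide; open, the fingers measure 114 mm over their backs; the gripper's body (76 mm by 85 mm) begins 54 mm behind the grasp point. The pads swing forward as they close: fully open they stand 13 mm farther back than shut.
Start: joints at [1.245, 0.351, 1.652, -0, 1.139, -0.085], TCP at [0.131, 0.534, 0.231] pointing down, gripper open.
Joint ranges: [-2.75, 2.75], [-0.79, 2.1], [0.01, 2.65], [-1.57, 4.71], [0.07, 3.14], [-2.87, 2.87]. Speed limits (rad/s): [2.22, 2.22, 2.79, 3.14, 3.14, 3.14].

## Interface

Orientations are given as a unit quaternion [x, y, z, w].
In Python, from workcell import arm gives the robot as it stands.
- The arm moves only by the shell command python3 inch.py 'ROWS' [FORCE]. ROWS is a JSON list of rows, 1 to 8 of them, each an object with the fields jaw (the opening from 0.0 (shut) to 1.0 (fully open)), dx, dy, dz (the shift in fractions of the full range, 1 being 0.4 m), rz (a turn about the tool's z in fractions of the full range, 1 being 180 degrees); a field left out counts as zero (the opening has to be given); each row is the pose to reach, as a shift and turn from the pose commanded when the command began, along the tool's axes at that moment; what a row does not reach only later rows make up. A row lasts 1/8 s, in which the tool goes at most 0.0625 m and 0.188 rad, less where a joint would pass 70% of its speed; a pose out of reach is approached as far as the arm can. The fingers move at their own pace and stop on an object; FORCE is the grip in N (left out, the last holds). Time passes only in rows, so rows that do not move let the fingers close. It prints the time, the measured TCP pose, the force, the opening and the grip force at its end. Input that does not fit is refused with a message, and nothing moves.
- arm.state(): the state, without advancing time (a new reading comes with each control period).
- arm.camera(name): name is "scene" or "top" or "wrist"; returns a dict with "frame" (480x640x3 uint8, red, green, blue), "vertical_fov" (degrees; the focal length in pixels is half the picture's height over the tangent of half this angle, whatever the lens; pixels are square), "cx", "cy" (the principal point, pixels), "R" (3x3) and "t" (3): a world point X has camera coordinates R X + t; the wrist camera has in their place "mount" (4x4, takes a point from camera to tool coordinates, whose origin is the TCP and whose axes are the flange's). Camera axes: x right, y down, z forward; pixel columns grow to the right and rows downward; lengths in m; the calibration is good to about 2 mm. The wrist camera is an equidistant fisheye: a pixel r from the principal point sees the ray r / f radians off the axis. A picture is of the moment at which its call begins: read the wrist's pose just before it. There is no depth.
- arm.close_job(): hands the job in; it is judged then, once.
The state is a dict: "t": time; "qpos": joint angles; "joint_vel": joint speeds; "effort": joint torques, N m; "tcp_pos": TCP position; "tool_rot": TCP orientation; "ft_force": force on the tool from outside, world axes, zero at the start; "wrist_torque": the same for the moment, N m; "opening": opening from 0.0 (shut) to 1.0 (fully open); "grasp_force": force on a finger pad.
Only numpy, scipy, OpenCV 4.12 (cv2) and the standard library are available. Lean on these libraries where they do the work, as an engineer would, in place of code of your own. Each camera call takes 0.05 s, during which the arm holds its last target. There are 200 camera calls.

## Task

Check the small aluminium frame for squareness: use the slide rule pivoted in the middle of the round plate to measure both diagonals, pushing the slide out until its noses touch the corners each time. Then leave the rule set on the longer diagonal, noses in the corners, with the frame still in its place round the pivot.

Things in the scene. Friction and masses are not known exactly. Their poses are not given: they have to be found in the camera images.
- plate: Round steel checking plate, 268 mm across and 12 mm thick, fixed to the bench. Origin at the centre of its underside, straight below the rule's pivot; z up. A tall feeder bowl and a signal tower stand on the bench behind it: keep the wrist clear of them.
- frame: Loose 0.7 kg aluminium frame round the pivot. Bars 16 mm wide, 20 high (top 32 mm over the bench), all four inner sides 140 mm, but racked: one inner diagonal is about 14 mm longer than the other; find out which. If square, each inner corner would be 99 mm from the centre. Origin: its centre, underside; its x and y axes run along the two diagonals, so the corners lie on +x, +y, -x, -y.
- beam (a joint): Swing of the rule about the upright pivot at the plate's centre, rad, counter-clockwise from above; at 0 the knob end points along the plate's x axis. -1.95 to 1.95, stiff (0.1 N m), stays where left. The knob end may point to either corner of a diagonal. It swings clear inside the frame only while the slide is drawn in (slide below 0.006).
- slide (a joint): Extension of the rule, m, 0 (drawn in) to 0.045. Pushing the knob outward along the rule makes it grow; a hidden gear drives the tail out equally, so both noses touch together. Takes about 2.5 N, stays where left. Each nose is a polished upright pin of 4 mm radius, axis 58 mm + this value from the pivot; in a corner its axis stops 5 to 6 mm short of the inner corner.
- tail: The half of the slide without a knob, on the other side of the pivot. Origin at the pivot when the slide is drawn in, 12 mm above the bench; its x axis points towards the knob end of the rule.
- beam_pivot (a point): The pivot axis of the rule, 32 mm above the bench. Its x axis points along the rule towards the knob end.
- slide_knob (a point): Centre of the top of the slide's knob: an upright black round post of 16 mm diameter that stands 34 mm + slide from the pivot, its top 90 mm and its foot (a 22 mm collar) about 30 mm above the bench. Push it sideways with closed fingers, tips some 45 to 60 mm above the bench, clear over the frame.

How it is judged:
By the outcome, as a careful person would: the job done as asked, in the order asked, and still so for the second after the job is handed in, with the robot touching nothing.
It also fails if it takes over 72 s, if anything falls off the work surface, if the arm or the gripper's body presses on something with over 40 N, if the wrist force passes 120 N, or if a joint passes its speed limit or range.

## Working session

There is one attempt and no reset: what is moved stays moved. The work goes in short steps, Python scripts to look and compute and a shell command to move; the robot and the scene stay as the last step left them, time stands still between calls to the robot, and variables do not carry over. Pictures are saved under pics/ and viewed, at most 10 in all, crops included, and the job is handed in when it is done.

```bash
ls; mkdir -p pics; python3 - <<'E'
from workcell import arm
import cv2,numpy as np
s=arm.state();print(s['t'],s['tcp_pos'],s['tool_rot'],s['opening'])
ims=[]
for n in ("scene","top"):
    c=arm.camera(n);cv2.imwrite(f"pics/{n}0.png",c["frame"][:,:,::-1]);print(n,c["vertical_fov"],c["cx"],c["cy"],c["R"],c["t"])
E
```

```text
inch.py
pics
workcell.py
0.0 [0.13101315 0.53382734 0.23076105] [ 1.20113246e-01  9.92760028e-01 -5.64523959e-04 -1.28561116e-04] 0.9977086513508041
scene 56.83842846652974 321.42970999836587 236.76449157701762 [[ 0.68297152 -0.7304232  -0.00564332]
 [-0.52489733 -0.48539551 -0.69919524]
 [ 0.50796918  0.4804926  -0.7149085 ]] [-0.33356738  0.32568205  0.63332991]
top 43.89260299928704 313.92372996032316 244.6786753992655 [[-0.01570774 -0.99963461  0.02199782]
 [-0.98567395  0.01178589 -0.16824966]
 [ 0.16792892 -0.0243255  -0.98549893]] [0.02541176 0.51162496 0.84062265]
```

View pics/top0.png

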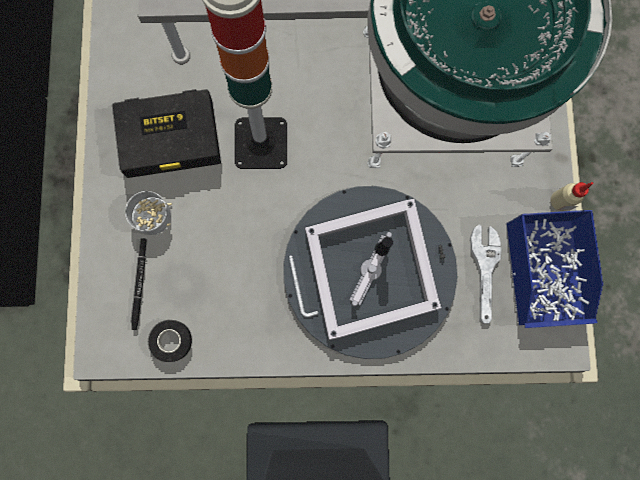

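View pics/scene0.png

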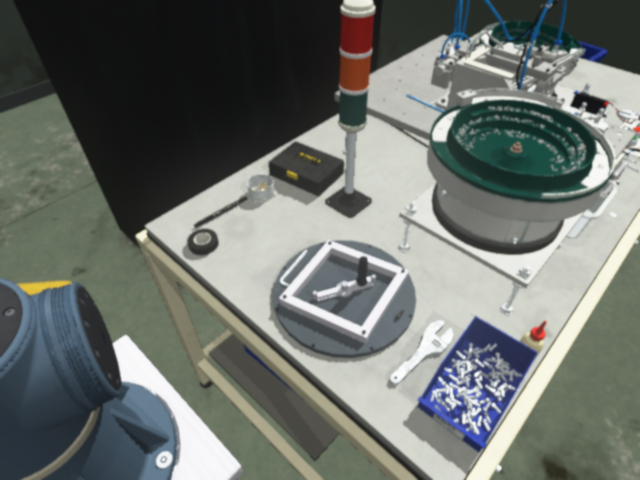

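Top view: the plate is centred near (370,273), with the frame corners round it and the knob at about (384,243). I'll enlarge that area.

```bash
cat > h.py <<'E'
from workcell import arm
import cv2,numpy as np
def px2w(c,u,v,z):
    f=240/np.tan(np.radians(c["vertical_fov"]/2))
    R=np.array(c["R"]);t=np.array(c["t"])
    d=R.T@np.array([(u-c["cx"])/f,(v-c["cy"])/f,1]);o=-R.T@t
    return o+d*(z-o[2])/d[2]
def w2px(c,X):
    f=240/np.tan(np.radians(c["vertical_fov"]/2))
    p=np.array(c["R"])@np.array(X)+c["t"];return p[:2]/p[2]*f+[c["cx"],c["cy"]]
E
python3 - <<'E'
from h import *
i=cv2.imread("pics/top0.png")[180:370,275:465]
cv2.imwrite("pics/crop0.png",cv2.resize(i,(570*4//4,570),interpolation=cv2.INTER_CUBIC))
E
```

```text
(no output)
```

View pics/crop0.png

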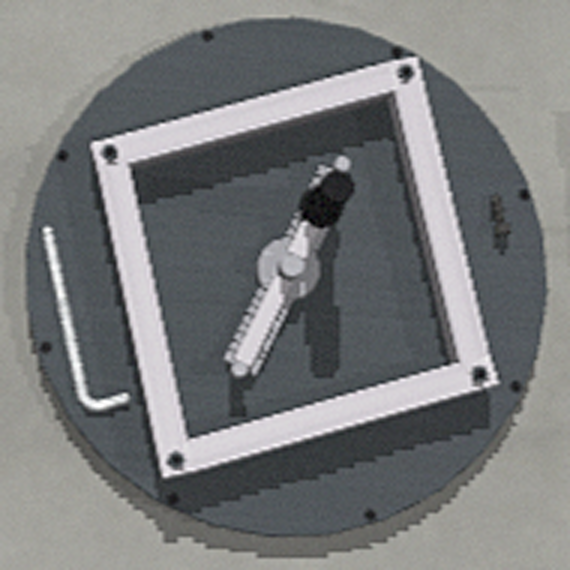

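The crop (3x, offset 275,180) shows the outer frame corners at TL(91,143), TR(416,57), BR(497,383) and BL(165,477). The pivot top is at (293,263), the knob top near (339,184), and the noses at (342,161) and (240,368).

```bash
python3 - <<'E'
from h import *
c=arm.camera("top")
P=lambda u,v,z:px2w(c,275+(u+.5)/3-.5,180+(v+.5)/3-.5,z)[:2]
o=dict(TL=P(91,143,.032),TR=P(416,57,.032),BR=P(497,383,.032),BL=P(165,477,.032))
i=dict(TL=P(133,165,.032),TR=P(393,93,.032),BR=P(459,364,.032),BL=P(186,438,.032))
b=dict(TL=P(109,152,.032),TR=P(405,72,.032),BR=P(480,374,.032),BL=P(176,460,.032))
for q in(o,i,b):
  print({k:v.round(4) for k,v in q.items()},"TL-BR %.4f TR-BL %.4f"%(np.linalg.norm(q["TL"]-q["BR"]),np.linalg.norm(q["TR"]-q["BL"])),sum(q.values())/4)
  for a,d in(("TL","BR"),("BL","TR")):
    v=q[d]-q[a];print(a,d,np.degrees(np.arctan2(v[1],v[0])))
pv=P(293,263,.035);print("pivot",pv,"plate c (edges)",P((25+548)/2,(17+537)/2,.012))
kn=P(339,184,.09);n1=P(342,161,.03);n2=P(240,368,.03)
print("knob",kn,np.linalg.norm(kn-pv),"noses",n1,n2,np.linalg.norm(n1-n2))
for v in(kn-pv,n1-n2):print(np.degrees(np.arctan2(v[1],v[0])))
# bowl/tower
print("tower",px2w(c,260,135,.02),"bowl",px2w(c,375,150,.02))
E
```

```text
{'TL': array([0.5405, 0.0311]), 'TR': array([ 0.5833, -0.135 ]), 'BR': array([ 0.4173, -0.168 ]), 'BL': array([ 0.374 , -0.0028])} TL-BR 0.2341 TR-BL 0.2476 [ 0.47879166 -0.06867051]
TL BR -121.75460810000098
BL TR -32.27544004463472
{'TL': array([0.529 , 0.0102]), 'TR': array([ 0.5647, -0.1225]), 'BR': array([ 0.427 , -0.1495]), 'BL': array([ 0.3927, -0.0135])} TL-BR 0.1895 TR-BL 0.2036 [ 0.47833806 -0.06883632]
TL BR -122.58277065139686
BL TR -32.36587223342828
{'TL': array([0.5358, 0.0221]), 'TR': array([ 0.5755, -0.1291]), 'BR': array([ 0.4219, -0.1597]), 'BL': array([ 0.3821, -0.0084])} TL-BR 0.2146 TR-BL 0.2280 [ 0.4788366  -0.06875887]
TL BR -122.0681723962317
BL TR -31.964966266999742
pivot [ 0.47799995 -0.06843882] plate c (edges) [ 0.4738539  -0.06772186]
knob [ 0.50794665 -0.08452723] 0.033994732080394476 noses [ 0.53023683 -0.09553362] [ 0.42666584 -0.04109382] 0.11700701372389867
-28.246245485773493
-27.727667195175773
tower [0.69143707 0.09963913 0.02      ] bowl [ 0.66540647 -0.08046572  0.02      ]
```

The TR–BL diagonal (world −32°/148°) is about 14 mm longer than TL–BR (58°/−122°). The rule sits at −28°, drawn in, with the knob at the TR end. I'll grip the knob lightly and measure the short diagonal (TL) first, then the long one, and leave it there.

```bash
cat >> h.py <<'E'
PV=np.array([0.478,-0.0684])
def go(xyz,ang):
    """tool-frame shift and turn from present pose to world xyz with tool x at ang deg"""
    from scipy.spatial.transform import Rotation as Ro
    s=arm.state();R=Ro.from_quat(s['tool_rot']).as_matrix()
    d=R.T@(np.array(xyz)-s['tcp_pos']);cur=np.degrees(np.arctan2(R[1,0],R[0,0]))
    w=(cur-ang+180)%360-180
    print("d",d.round(4),"turn %.3f"%np.radians(w),"cur ang %.1f"%cur)
def where():
    s=arm.state();R=s['tcp_pos'][:2]-PV
    print("t %.2f r %.4f ang %.2f z %.4f F %s q6 %.2f"%(s['t'],np.hypot(*R),np.degrees(np.arctan2(R[1],R[0])),s['tcp_pos'][2],np.round(s['ft_force'],1),s['qpos'][5]), "open %.3f grip %.1f"%(s['opening'],s['grasp_force']))
E
python3 -c "
from h import *
go((.40,.20,.231),80);go((.508,-.0845,.2),-28)"
```

```text
d [-3.408e-01 -2.601e-01  1.000e-04] turn 1.505 cur ang 166.2
d [-0.5135 -0.5106  0.0313] turn -2.894 cur ang 166.2
```

The rows are not in the units I measure in: shifts go in shares of 0.4 m and turns go in shares of 180 degrees. I convert before sending: -0.34 m / 0.4 = -0.85, -0.298 m / 0.4 = -0.745, 1.5 rad / 3.1416 = 0.4775.

```bash
python3 inch.py '[{"jaw": 0.4,"dx": -0.1075,"dy": -0.0825,"rz": 0.0598},{"jaw": 0.4,"dx": -0.2125,"dy": -0.1625,"rz": 0.1197},{"jaw": 0.4,"dx": -0.32,"dy": -0.245,"rz": 0.1795},{"jaw": 0.4,"dx": -0.425,"dy": -0.325,"rz": 0.2387},{"jaw": 0.4,"dx": -0.5325,"dy": -0.4075,"rz": 0.2992},{"jaw": 0.4,"dx": -0.64,"dy": -0.4875,"rz": 0.3597},{"jaw": 0.4,"dx": -0.745,"dy": -0.57,"rz": 0.417},{"jaw": 0.4,"dx": -0.85,"dy": -0.65,"rz": 0.4775}]' 20; python3 -c "
from h import *
go((.508,-.0845,.15),-28);where()"
```

```text
t: 1.15
tcp_pos: [0.4001, 0.199, 0.2313]
tool_rot: [0.766, 0.643, 0.0, -0.0]
ft_force: [1.5, 1.5, -0.5]
opening: 0.403
grasp_force: 0.0
d [-0.2606  0.1553  0.0813] turn 1.886 cur ang 80.0
t 1.15 r 0.2785 ang 106.24 z 0.2313 F [ 1.5  1.5 -0.5] q6 0.53 open 0.403 grip 0.0
```

To row units: -0.2606 m / 0.4 = -0.6515, -0.228 m / 0.4 = -0.57, 1.5 rad / 3.1416 = 0.4775.

```bash
python3 inch.py '[{"jaw": 0.4,"dx": -0.0825,"dy": 0.0475,"dz": 0.025,"rz": 0.0598},{"jaw": 0.4,"dx": -0.1625,"dy": 0.0975,"dz": 0.05,"rz": 0.1197},{"jaw": 0.4,"dx": -0.245,"dy": 0.145,"dz": 0.075,"rz": 0.1795},{"jaw": 0.4,"dx": -0.325,"dy": 0.195,"dz": 0.1,"rz": 0.2387},{"jaw": 0.4,"dx": -0.4075,"dy": 0.2425,"dz": 0.125,"rz": 0.2992},{"jaw": 0.4,"dx": -0.49,"dy": 0.2925,"dz": 0.15,"rz": 0.3597},{"jaw": 0.4,"dx": -0.57,"dy": 0.34,"dz": 0.175,"rz": 0.417},{"jaw": 0.4,"dx": -0.6515,"dy": 0.3883,"dz": 0.2,"rz": 0.4775}]'; python3 -c "
from h import *
go((.508,-.0845,.15),-28);where()"
```

```text
t: 2.15
tcp_pos: [0.5092, -0.0835, 0.1508]
tool_rot: [0.999, -0.05, -0.0, -0.0]
ft_force: [-0.1, 0.4, -0.5]
opening: 0.401
grasp_force: 0.0
d [-0.0011  0.0011  0.0008] turn 0.388 cur ang -5.8
t 2.15 r 0.0347 ang -25.79 z 0.1508 F [-0.1  0.4 -0.5] q6 1.42 open 0.401 grip 0.0
```

To row units: -0.0011 m / 0.4 = -0.0028, 0.388 rad / 3.1416 = 0.1235.

```bash
python3 inch.py '[{"jaw": 0.4,"rz": 0.0598},{"jaw": 0.4,"dx": -0.0028,"dy": 0.0028,"rz": 0.1235},{"jaw": 0.4,"dx": -0.0028,"dy": 0.0028,"rz": 0.1235},{"jaw": 0.4,"dx": -0.0028,"dy": 0.0028,"rz": 0.1235}]'; python3 -c "
from h import *
go((.508,-.0845,.05),-28);where()
c=arm.camera('wrist');i=c['frame'][:,:,::-1]
t=arm.camera('top')['frame'][180:370,275:465,::-1]
cv2.imwrite('pics/w1.png',np.hstack([cv2.resize(i,(500,375)),cv2.resize(t,(300,375))[:375]]))"
```

```text
t: 2.65
tcp_pos: [0.5078, -0.0832, 0.1513]
tool_rot: [0.972, -0.237, -0.0, 0.0]
ft_force: [0.1, -0.0, 0.1]
opening: 0.4
grasp_force: 0.0
d [0.0008 0.0011 0.1013] turn 0.010 cur ang -27.4
t 2.65 r 0.0333 ang -26.39 z 0.1513 F [ 0.1 -0.   0.1] q6 1.80 open 0.400 grip 0.0
```

View pics/w1.png

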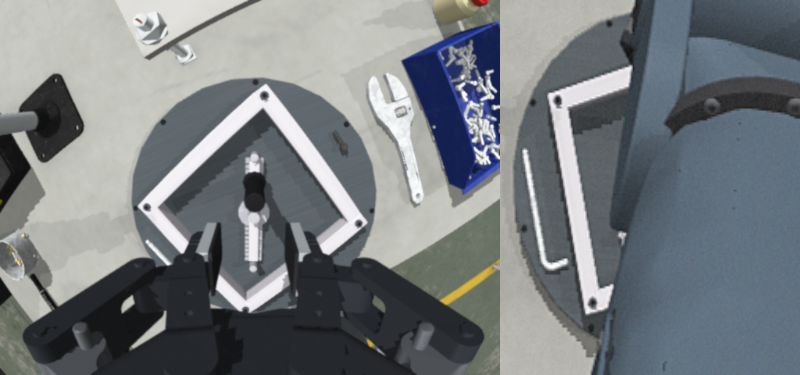

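The wrist view shows the fingers straddling the rule's line evenly, with the knob at about (255,190) between them. Descend and close.

To row units: 0.1 m / 0.4 = 0.25, 0.07 m / 0.4 = 0.175.

```bash
python3 inch.py '[{"jaw": 0.4,"dx": 0.002,"dy": 0.0028,"dz": 0.1},{"jaw": 0.4,"dx": 0.002,"dy": 0.0028,"dz": 0.175},{"jaw": 0.4,"dx": 0.002,"dy": 0.0028,"dz": 0.25},{"jaw": 0.4,"dx": 0.002,"dy": 0.0028,"dz": 0.25},{"jaw": 0,"dx": 0.002,"dy": 0.0028,"dz": 0.25},{"jaw": 0,"dx": 0.002,"dy": 0.0028,"dz": 0.25},{"jaw": 0,"dx": 0.002,"dy": 0.0028,"dz": 0.25},{"jaw": 0,"dx": 0.002,"dy": 0.0028,"dz": 0.25}]' 20; python3 -c "
from h import *
where();R=.034
import numpy as np
from numpy import radians as r,cos,sin
# arc table in tool axes: start rule at -28 -> 58
p=lambda a:np.array([cos(r(a)),-sin(r(a))])
for k in range(1,9):
  a=86*k/8; print((.034*(p(a)-p(0))).round(4), -r(a).round(3))"
```

```text
t: 3.75
tcp_pos: [0.5087, -0.0847, 0.0523]
tool_rot: [0.971, -0.239, 0.001, -0.0]
ft_force: [-0.1, 1.5, 7.7]
opening: 0.183
grasp_force: 22.2
t 3.75 r 0.0348 ang -28.01 z 0.0523 F [-0.1  1.5  7.7] q6 1.80 open 0.183 grip 22.2
[-0.0006 -0.0063] -0.188
[-0.0024 -0.0125] -0.375
[-0.0052 -0.0181] -0.563
[-0.0091 -0.0232] -0.75
[-0.0139 -0.0274] -0.938
[-0.0194 -0.0307] -1.126
[-0.0253 -0.0329] -1.313
[-0.0316 -0.0339] -1.501
```

Knob gripped: the opening matches 16 mm, and the pose agrees with a radius of 34 mm at −28°. Swing to the short diagonal (58°), with a check halfway.

To row units: -0.0232 m / 0.4 = -0.058, -0.002 m / 0.4 = -0.005, -0.75 rad / 3.1416 = -0.2387.

```bash
python3 inch.py '[{"jaw": 0,"dx": -0.0005,"dy": -0.008,"dz": -0.005,"rz": -0.0299},{"jaw": 0,"dx": -0.0015,"dy": -0.0158,"dz": -0.005,"rz": -0.0598},{"jaw": 0,"dx": -0.0035,"dy": -0.0238,"dz": -0.005,"rz": -0.0898},{"jaw": 0,"dx": -0.006,"dy": -0.0313,"dz": -0.005,"rz": -0.1194},{"jaw": 0,"dx": -0.0093,"dy": -0.0385,"dz": -0.005,"rz": -0.1493},{"jaw": 0,"dx": -0.013,"dy": -0.0453,"dz": -0.005,"rz": -0.1792},{"jaw": 0,"dx": -0.0178,"dy": -0.052,"dz": -0.005,"rz": -0.2091},{"jaw": 0,"dx": -0.0228,"dy": -0.058,"dz": -0.005,"rz": -0.2387}]'; python3 -c "
from h import *
where();go((.478+.034*np.cos(.262),-.0684+.034*np.sin(.262),.052),15)"
```

```text
t: 4.75
tcp_pos: [0.5114, -0.0598, 0.0529]
tool_rot: [0.991, 0.135, 0.001, 0.0]
ft_force: [7.3, 1.1, -13.9]
opening: 0.182
grasp_force: 20.7
t 4.75 r 0.0345 ang 14.52 z 0.0529 F [  7.3   1.1 -13.9] q6 1.09 open 0.182 grip 20.7
d [-0.0005 -0.0003  0.0009] turn 0.009 cur ang 15.5
```

To row units: -0.0232 m / 0.4 = -0.058, 0.001 m / 0.4 = 0.0025, -0.75 rad / 3.1416 = -0.2387.

```bash
python3 inch.py '[{"jaw": 0,"dx": 0.0008,"dy": -0.008,"dz": 0.0025,"rz": -0.0299},{"jaw": 0,"dy": -0.0158,"dz": 0.0025,"rz": -0.0598},{"jaw": 0,"dx": -0.002,"dy": -0.0238,"dz": 0.0025,"rz": -0.0898},{"jaw": 0,"dx": -0.0045,"dy": -0.0313,"dz": 0.0025,"rz": -0.1194},{"jaw": 0,"dx": -0.0078,"dy": -0.0385,"dz": 0.0025,"rz": -0.1493},{"jaw": 0,"dx": -0.0115,"dy": -0.0453,"dz": 0.0025,"rz": -0.1792},{"jaw": 0,"dx": -0.0163,"dy": -0.052,"dz": 0.0025,"rz": -0.2091},{"jaw": 0,"dx": -0.0213,"dy": -0.058,"dz": 0.0025,"rz": -0.2387}]'; python3 -c "
from h import *
where();go((.478+.034*np.cos(np.radians(58)),-.0684+.034*np.sin(np.radians(58)),.052),58)
c=arm.camera('wrist');i=c['frame'][:,:,::-1]
cv2.imwrite('pics/w2.png',i)"
```

```text
t: 5.75
tcp_pos: [0.4972, -0.0392, 0.0527]
tool_rot: [0.873, 0.488, 0.001, 0.0]
ft_force: [5.2, 6.7, -3.2]
opening: 0.178
grasp_force: 21.5
t 5.75 r 0.0350 ang 56.71 z 0.0527 F [ 5.2  6.7 -3.2] q6 0.38 open 0.178 grip 21.5
d [-0.001  -0.0008  0.0007] turn 0.008 cur ang 58.5
```

View pics/w2.png

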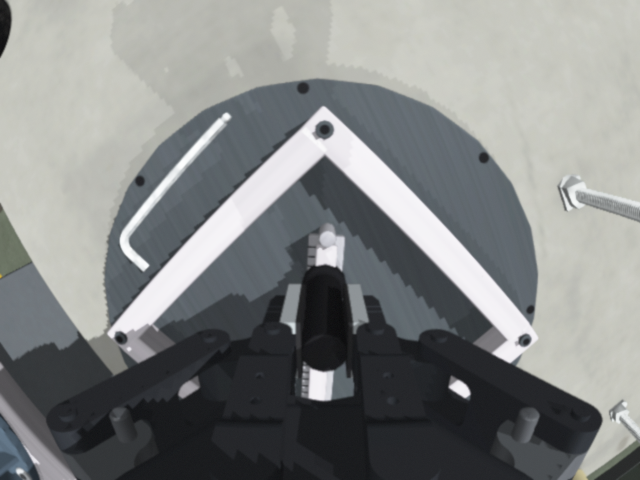

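The rule points at the TL corner: nose at (328,235), corner at (325,158). Push the slide out most of the way.

To row units: 0.026 m / 0.4 = 0.065, 0.024 m / 0.4 = 0.06.

```bash
python3 inch.py '[{"jaw": 0,"dx": 0.01},{"jaw": 0,"dx": 0.02},{"jaw": 0,"dx": 0.03},{"jaw": 0,"dx": 0.04},{"jaw": 0,"dx": 0.05},{"jaw": 0,"dx": 0.06},{"jaw": 0,"dx": 0.065},{"jaw": 0,"dx": 0.065}]'; python3 -c "
from h import *
where()"; python3 inch.py '[{"jaw": 0,"dx": 0.0025},{"jaw": 0,"dx": 0.005}]'; python3 inch.py '[{"jaw": 0,"dx": 0.0025},{"jaw": 0,"dx": 0.005}]'
```

```text
t: 6.8
tcp_pos: [0.5105, -0.0174, 0.0525]
tool_rot: [0.873, 0.487, 0.001, 0.0]
ft_force: [4.4, -1.9, 2.1]
opening: 0.18
grasp_force: 22.3
t 6.80 r 0.0605 ang 57.49 z 0.0525 F [ 4.4 -1.9  2.1] q6 0.43 open 0.180 grip 22.3
t: 7.05
tcp_pos: [0.5111, -0.016, 0.0524]
tool_rot: [0.873, 0.487, 0.0, 0.0]
ft_force: [2.2, -4.4, 4.9]
opening: 0.179
grasp_force: 22.4
t: 7.3
tcp_pos: [0.5122, -0.0142, 0.0524]
tool_rot: [0.873, 0.487, 0.0, 0.0]
ft_force: [2.4, -4.4, 5.0]
opening: 0.179
grasp_force: 22.5
```

To row units: 0.0015 m / 0.4 = 0.0038, 0.001 m / 0.4 = 0.0025.

```bash
for k in 1; do python3 inch.py '[{"jaw": 0,"dx": 0.0025},{"jaw": 0,"dx": 0.0038}]'|sed -n '2p;4p'; python3 inch.py '[{"jaw": 0,"dx": 0.0025},{"jaw": 0,"dx": 0.0025}]'|sed -n '2p;4p';python3 inch.py '[{"jaw": 0,"dx": 0.0025},{"jaw": 0,"dx": 0.0025}]'|sed -n '2p;4p'; python3 -c "
from h import *
where()"; done
```

```text
tcp_pos: [0.5125, -0.0129, 0.0523]
ft_force: [-1.6, -5.0, 7.3]
tcp_pos: [0.5129, -0.012, 0.0523]
ft_force: [0.4, -5.7, 6.8]
tcp_pos: [0.5133, -0.0114, 0.0522]
ft_force: [-2.0, -5.8, 7.3]
t 8.05 r 0.0671 ang 58.25 z 0.0522 F [-2.  -5.8  7.3] q6 0.44 open 0.180 grip 22.7
```

To row units: 0.001 m / 0.4 = 0.0025.

```bash
python3 inch.py '[{"jaw": 0,"dx": 0.0025},{"jaw": 0,"dx": 0.0025}]'|sed -n '2p;4p'; python3 inch.py '[{"jaw": 0,"dx": 0.0025},{"jaw": 0,"dx": 0.0025}]'|sed -n '2p;4p'; python3 -c "
from h import *
where()
c=arm.camera('wrist');i=c['frame'][:,:,::-1]
print(i.shape)
cv2.imwrite('pics/w3.png',cv2.resize(i[60:300,200:460],(780,720))[:600])"
```

```text
tcp_pos: [0.5135, -0.0107, 0.0522]
ft_force: [-3.2, -8.7, 8.1]
tcp_pos: [0.5136, -0.0103, 0.0521]
ft_force: [-5.5, -12.8, 8.4]
t 8.55 r 0.0682 ang 58.50 z 0.0521 F [ -5.5 -12.8   8.4] q6 0.44 open 0.179 grip 22.9
(480, 640, 3)
```

View pics/w3.png

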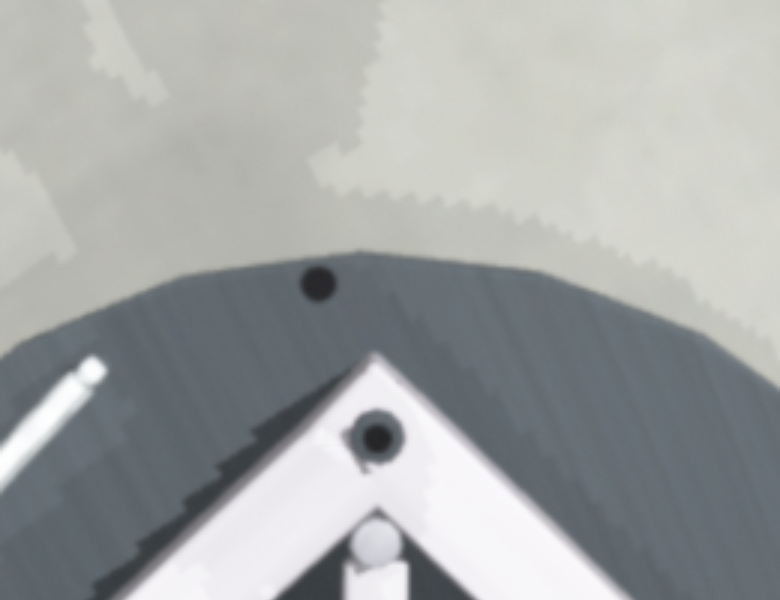

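The nose at (375,543) sits tight in the TL inner corner (378,512). The force rose to 14 N at a radius of 68 mm, so slide ≈ 33 mm, as expected for the short diagonal. Draw the slide in.

To row units: -0.0355 m / 0.4 = -0.0888, -0.034 m / 0.4 = -0.085.

```bash
python3 inch.py '[{"jaw": 0,"dx": -0.0125},{"jaw": 0,"dx": -0.025},{"jaw": 0,"dx": -0.0375},{"jaw": 0,"dx": -0.05},{"jaw": 0,"dx": -0.0625},{"jaw": 0,"dx": -0.075},{"jaw": 0,"dx": -0.085},{"jaw": 0,"dx": -0.0888}]'|sed -n '2p;4p'; python3 inch.py '[{"jaw": 0}]'|sed -n '2p;4p'; python3 -c "
from h import *
where()
go((.478,-.0684,.052),57.5)
p=lambda a:np.array([np.cos(a)-1,np.sin(a)])
for k in range(1,9): print((.034*p(.785*k/8)).round(4),round(.785*k/8,3))"
```

```text
tcp_pos: [0.4964, -0.0385, 0.0526]
ft_force: [4.4, 15.0, 7.5]
tcp_pos: [0.4965, -0.0383, 0.0525]
ft_force: [2.5, 9.5, 8.8]
t 9.72 r 0.0353 ang 58.47 z 0.0525 F [2.5 9.5 8.8] q6 0.38 open 0.182 grip 22.7
d [-0.0353  0.0001  0.0004] turn 0.013 cur ang 58.3
[-0.0002  0.0033] 0.098
[-0.0007  0.0066] 0.196
[-0.0015  0.0099] 0.294
[-0.0026  0.013 ] 0.393
[-0.004  0.016] 0.491
[-0.0057  0.0189] 0.589
[-0.0077  0.0216] 0.687
[-0.0099  0.024 ] 0.785
```

To row units: 0.024 m / 0.4 = 0.06, 0.0216 m / 0.4 = 0.054, 0.785 rad / 3.1416 = 0.2499.

```bash
python3 inch.py '[{"jaw": 0,"dx": 0.001,"dy": 0.0083,"rz": 0.0312},{"jaw": 0,"dx": -0.0003,"dy": 0.0165,"rz": 0.0624},{"jaw": 0,"dx": -0.0023,"dy": 0.0248,"rz": 0.0936},{"jaw": 0,"dx": -0.005,"dy": 0.0325,"rz": 0.1251},{"jaw": 0,"dx": -0.0085,"dy": 0.04,"rz": 0.1563},{"jaw": 0,"dx": -0.0128,"dy": 0.0473,"rz": 0.1875},{"jaw": 0,"dx": -0.0178,"dy": 0.054,"rz": 0.2187},{"jaw": 0,"dx": -0.0233,"dy": 0.06,"rz": 0.2499}]'|sed -n '2p;4p'; python3 -c "
from h import *
where();go((.478,-.0684,.052),12)";  python3 inch.py '[{"jaw": 0,"dx": -0.0005,"dy": 0.0083,"rz": 0.0312},{"jaw": 0,"dx": -0.0018,"dy": 0.0165,"rz": 0.0624},{"jaw": 0,"dx": -0.0038,"dy": 0.0248,"rz": 0.0936},{"jaw": 0,"dx": -0.0065,"dy": 0.0325,"rz": 0.1251},{"jaw": 0,"dx": -0.01,"dy": 0.04,"rz": 0.1563},{"jaw": 0,"dx": -0.0143,"dy": 0.0473,"rz": 0.1875},{"jaw": 0,"dx": -0.0193,"dy": 0.054,"rz": 0.2187},{"jaw": 0,"dx": -0.0248,"dy": 0.06,"rz": 0.2499}]'|sed -n '2p;4p'; python3 -c "
from h import *
where();go((.478,-.0684,.052),-32)
c=arm.camera('wrist');i=c['frame'][:,:,::-1]
cv2.imwrite('pics/w4.png',i)"
```

```text
tcp_pos: [0.5118, -0.0599, 0.0524]
ft_force: [0.5, -0.5, 7.4]
t 10.72 r 0.0349 ang 14.11 z 0.0524 F [ 0.5 -0.5  7.4] q6 1.13 open 0.178 grip 22.7
d [-0.0349  0.0006  0.0004] turn 0.020 cur ang 13.2
tcp_pos: [0.5079, -0.0859, 0.0524]
ft_force: [1.9, -3.1, 5.7]
t 11.72 r 0.0346 ang -30.30 z 0.0524 F [ 1.9 -3.1  5.7] q6 1.87 open 0.178 grip 22.5
d [-0.0346  0.0009  0.0004] turn 0.003 cur ang -31.8
```

View pics/w4.png

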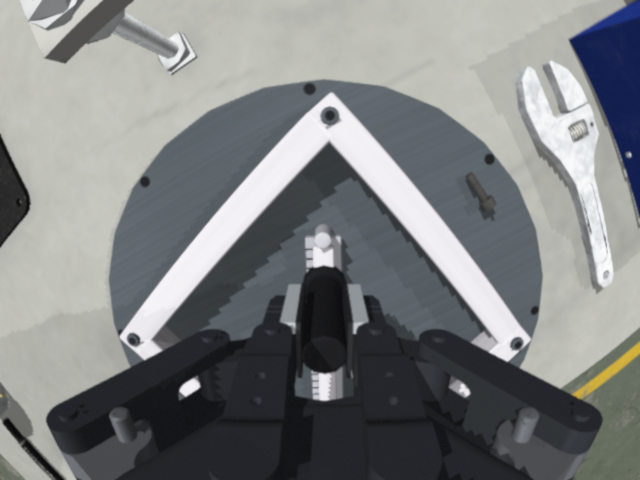

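Nose at (322,235), TR corner at (331,143), so it needs about 2° more clockwise. I'll blend that in while sliding out.

To row units: 0.034 m / 0.4 = 0.085, 0.001 m / 0.4 = 0.0025, 0.012 rad / 3.1416 = 0.0038.

```bash
python3 inch.py '[{"jaw": 0,"dx": 0.0025,"dy": 0.002,"rz": 0.0032},{"jaw": 0,"dx": 0.015,"dy": 0.0025,"rz": 0.0038},{"jaw": 0,"dx": 0.0275,"dy": 0.003,"rz": 0.0038},{"jaw": 0,"dx": 0.04,"dy": 0.0035,"rz": 0.0038},{"jaw": 0,"dx": 0.0525,"dy": 0.004,"rz": 0.0038},{"jaw": 0,"dx": 0.065,"dy": 0.0045,"rz": 0.0038},{"jaw": 0,"dx": 0.0775,"dy": 0.0045,"rz": 0.0038},{"jaw": 0,"dx": 0.085,"dy": 0.0045,"rz": 0.0038}]'|sed -n '2p;4p'; python3 inch.py '[{"jaw": 0,"dx": 0.0025},{"jaw": 0,"dx": 0.0025}]'|sed -n '2p;4p'; python3 -c "
from h import *
where()
c=arm.camera('wrist');i=c['frame'][:,:,::-1]
cv2.imwrite('pics/w5.png',cv2.resize(i[60:260,200:460],(780,600)))"
```

```text
tcp_pos: [0.5353, -0.1043, 0.0522]
ft_force: [-0.4, 2.6, 7.7]
tcp_pos: [0.5362, -0.1049, 0.0523]
ft_force: [-0.5, 2.4, 7.1]
t 13.03 r 0.0687 ang -32.06 z 0.0523 F [-0.5  2.4  7.1] q6 1.86 open 0.181 grip 22.7
```

View pics/w5.png

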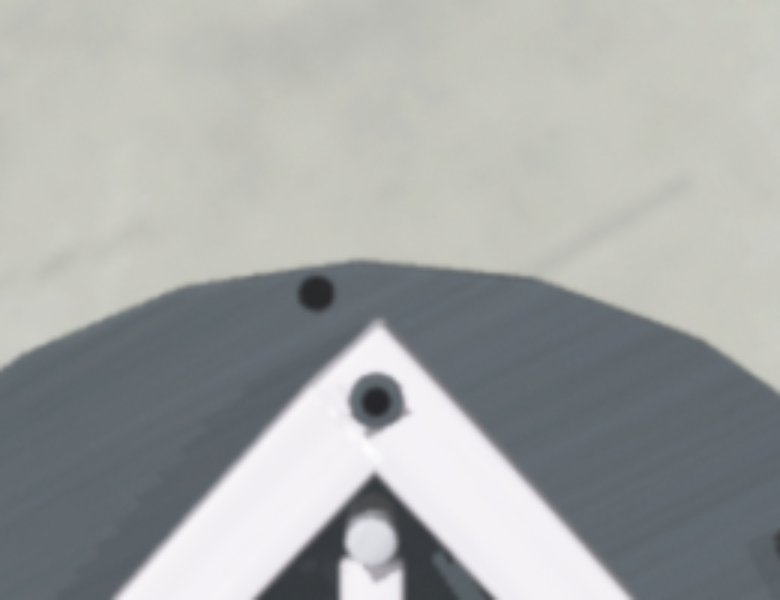

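Nose at (371,538) is still about 4–5 mm short of the TR corner (377,475), and well aligned. Step on until it's firm.

To row units: 0.003 m / 0.4 = 0.0075, 0.002 m / 0.4 = 0.005.

```bash
python3 inch.py '[{"jaw": 0,"dx": 0.0025},{"jaw": 0,"dx": 0.005},{"jaw": 0,"dx": 0.0075},{"jaw": 0,"dx": 0.0075}]'|sed -n '2p;4p'; for k in 1; do python3 inch.py '[{"jaw": 0,"dx": 0.0025},{"jaw": 0,"dx": 0.0025}]'|sed -n '2p;4p'; python3 inch.py '[{"jaw": 0,"dx": 0.0025},{"jaw": 0,"dx": 0.0025}]'|sed -n '2p;4p';  python3 inch.py '[{"jaw": 0,"dx": 0.0025},{"jaw": 0,"dx": 0.0025}]'|sed -n '2p;4p'; done; python3 -c "
from h import *
where()"
```

```text
tcp_pos: [0.5387, -0.1064, 0.0522]
ft_force: [-0.5, 3.1, 7.5]
tcp_pos: [0.5395, -0.1069, 0.0522]
ft_force: [-1.0, 2.0, 7.6]
tcp_pos: [0.5398, -0.1074, 0.0521]
ft_force: [-2.7, 3.0, 9.8]
tcp_pos: [0.5401, -0.1078, 0.052]
ft_force: [-5.7, 3.4, 10.4]
t 14.32 r 0.0736 ang -32.40 z 0.0520 F [-5.7  3.4 10.4] q6 1.85 open 0.182 grip 23.0
```

To row units: 0.001 m / 0.4 = 0.0025.

```bash
python3 inch.py '[{"jaw": 0,"dx": 0.0025},{"jaw": 0,"dx": 0.0025}]'|sed -n '2p;4p'; python3 inch.py '[{"jaw": 0,"dx": 0.0025},{"jaw": 0,"dx": 0.0025},{"jaw": 0,"dx": 0.0025}]'|sed -n '2p;4p';python3 inch.py '[{"jaw": 0,"dx": 0.0025},{"jaw": 0,"dx": 0.0025},{"jaw": 0,"dx": 0.0025}]'|sed -n '2p;4p'; python3 -c "
from h import *
where()"
```

```text
tcp_pos: [0.5403, -0.1079, 0.0519]
ft_force: [-8.3, 5.3, 13.7]
tcp_pos: [0.5404, -0.108, 0.0517]
ft_force: [-11.7, 7.8, 15.4]
tcp_pos: [0.5406, -0.1081, 0.0516]
ft_force: [-16.4, 10.1, 17.0]
t 15.32 r 0.0741 ang -32.42 z 0.0516 F [-16.4  10.1  17. ] q6 1.85 open 0.180 grip 23.7
```

Firm at 19 N and a radius of 74 mm, versus 68 mm on the short diagonal. Ease a little, release and lift.

To row units: -0.002 m / 0.4 = -0.005, -0.001 m / 0.4 = -0.0025.

```bash
python3 inch.py '[{"jaw": 0,"dx": -0.0025},{"jaw": 0,"dx": -0.005},{"jaw": 0.15,"dx": -0.005},{"jaw": 0.25,"dx": -0.005},{"jaw": 0.35,"dx": -0.005},{"jaw": 0.4,"dx": -0.005},{"jaw": 0.4,"dx": -0.005},{"jaw": 0.4,"dx": -0.005}]'; python3 inch.py '[{"jaw": 0.4,"dz": -0.075},{"jaw": 0.4,"dz": -0.15},{"jaw": 0.4,"dz": -0.225},{"jaw": 0.4,"dz": -0.3},{"jaw": 0.4,"dx": -0.075,"dz": -0.375},{"jaw": 0.4,"dx": -0.15,"dz": -0.375},{"jaw": 0.4,"dx": -0.15,"dz": -0.375}]' ; python3 -c "
from h import *
where()
c=arm.camera('wrist');i=c['frame'][:,:,::-1]
cv2.imwrite('pics/w6.png',cv2.resize(i[60:360,120:520],(800,600),interpolation=cv2.INTER_CUBIC))"
```

```text
t: 16.32
tcp_pos: [0.5426, -0.1095, 0.0523]
tool_rot: [0.96, -0.278, -0.0, -0.0]
ft_force: [0.2, -0.1, -0.5]
opening: 0.4
grasp_force: 0.0
t: 17.2
tcp_pos: [0.4909, -0.0768, 0.2027]
tool_rot: [0.961, -0.278, 0.0, -0.0]
ft_force: [0.7, -0.3, 1.2]
opening: 0.402
grasp_force: 0.0
t 17.20 r 0.0154 ang -33.02 z 0.2027 F [ 0.7 -0.3  1.2] q6 1.89 open 0.402 grip 0.0
```

View pics/w6.png

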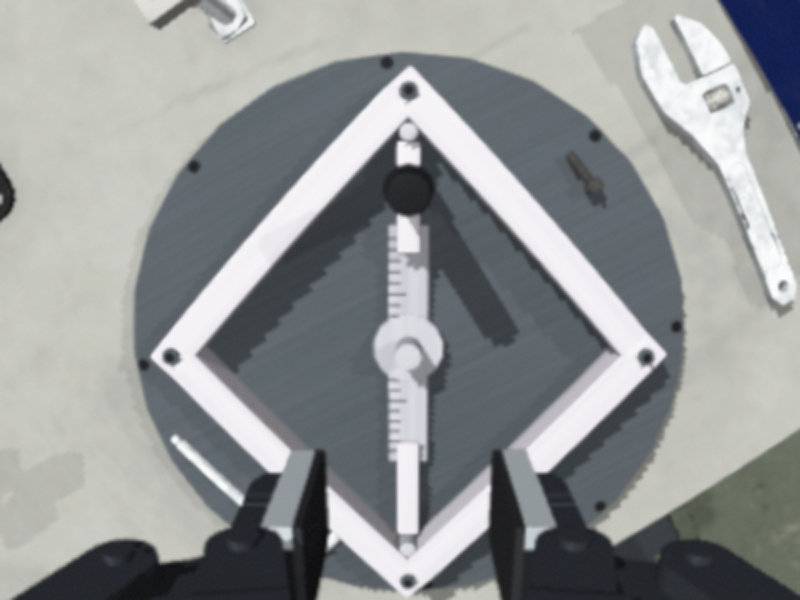

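Both noses sit in the corners of the long diagonal, at (408,131) and (407,549). The frame is still centred on the pivot and the gripper is clear.

```bash
python3 -c "
from workcell import arm
print(arm.close_job())"
```

```text
the job is handed in; nothing more can be done
None
```

I measured both diagonals and handed the job in after about 17 s: the far-right to near-left diagonal is longer (slide about 39 mm, against about 33 mm on the other), and the rule is left set on it, noses in the corners, frame in place round the pivot.

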